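Find the full tin of drawing pins

ROBOT

A 6-joint arm with a two-finger parallel gripper is mounted at the origin on the work surface. World frame = base frame: x ahead of the robot, y to its left, z up, the work surface at z = 0. Lengths are in mm, angles in rad, forces in N, time in s.
With the tool pointing down it reaches from about 350 to 925 mm from the base axis. Payload 6.4 kg.
Tool frame: the origin (TCP) lies at the very end of the fingers, on their centre line; the grasp point (between the pads) lies 19 mm behind it; z points along the fingers, y is the direction in which the jaws open and shut (so a half turn about z gives the same grasp; the last joint's range is limited). The gripper opens to 85 mm and grips with 20 to 120 N. Pads are 22 mm wide; open, the fingers measure 114 mm over their backs; the gripper's body (76 mm by 85 mm) begins 54 mm behind the grasp point. The pads swing forward as they close: fully open they stand 13 mm farther back than shut.
Start: joints at [-1.448, 0.245, 1.558, -0, 1.339, -0.174], TCP at [190.105, -621.59, 231.29] pointing down, gripper open.
Joint ranges: [-3.13, 3.13], [-1.02, 2.26], [0.13, 2.54], [-0.95, 4.09], [0.21, 2.88], [-2.74, 2.74]. Speed limits (rad/s): [2.57, 2.57, 3.14, 3.14, 3.14, 3.14].

INTERFACE

Orientations are given as a rotation vector (axis times angle).
In Python, from cell import * gives the robot as it stands.
- The arm moves only by the shell command python3 -m handwheel 'ROWS'. ROWS is a JSON object of lists of equal length, an entry for each row: "hand": the finger opening in mm, from 0 to 85.4; "slide": the shift along the tool's x, y, z in units of 50 mm (1.0 is 50 mm), a list of three; "twist": the turn, a rotation vector about the tool's x, y, z in rad, a list of three. In form: {"hand": [hand, ...], "slide": [[x, y, z], ...], "twist": [[wx, wy, wz], ...]}. A call has 1 to 20 rows; each row is the pose to reach, as a shift and turn from the pose commanded when the call began, along the tool's axes at that moment; what a row does not reach only later rows make up. A row lasts 1/10 s, in which the tool goes at most 50 mm and 8.59 degrees, less where a joint would pass 70% of its speed; a pose out of reach is approached as far as the arm can. A call with a gripper value outside its range is refused whole. The fingers move at their own pace and stop on an object; the grip force is fixed at half the most. Time passes only in rows, so rows that repeat a pose let the fingers close. It gives the time, the measured TCP pose, the force and the opening at its end, in the units of the state.
- get_obs(): the state, without advancing time (a new reading comes with each control period).
- read_camera(name): name is "scene" or "top" or "wrist"; returns a dict with "frame" (420x560x3 uint8, blue, green, red), "fx", "fy", "cx", "cy" (pixels), "distortion" ([k1, k2, p1, p2, k3] as OpenCV has them; the pictures are not rectified), "T" (4x4, takes a point from camera to world coordinates). Camera axes: x right, y down, z forward; pixel columns grow to the right and rows downward; lengths in mm; the calibration is good to about 2 mm. A picture is of the moment at which its call begins. There is no depth.
- sign_off(): hands the job in, once; it reports no verdict.
The state is a dict: "time_s": time; "joints": joint angles; "joint_velocities": joint speeds; "tau": joint torques, N m; "position": TCP position; "ee_rot": TCP orientation; "ft_force": force on the tool from outside, world axes, zero at the start; "wrist_torque": the same for the moment, N m; "finger_gap": finger opening in mm.
Only numpy, scipy, OpenCV 4.12 (cv2) and the standard library are available. Lean on these libraries where they do the work, as an engineer would, in place of code of your own. Each camera call takes 0.05 s, during which the arm holds its last target.

TASK

Lift the loose wooden lid off the storage box by its knob and lay it flat, knob up, in the middle of the grey desk pad. Then heft the three identical closed tins in the box to find the heaviest, leaving or gently setting back the two lighter ones upright on the box's floor; drop nothing and leave the other things on the desk alone. Finish while holding the heaviest tin upright and still in the gripper, its underside more than 20 cm above the desk and touching nothing else.

Things in the scene. Friction and masses are not known exactly. Their poses are not given: they have to be found in the camera images.
- storage_box: open-topped wooden box, fixed to the desk, 312 mm long (its x) by 172 mm wide (its y), 106 mm high, walls and floor 6 mm thick (inside 300 x 160 mm); origin at the centre of its underside, on the desk (z = 0)
- box_lid: loose flat wooden lid lying on the box's rim, about 0.3 kg: plate 320 (x) x 180 (y) x 8 mm with two straight cleats 8 mm high under it that sit inside the long walls with 4 mm of play to each; a round steel knob stands at its centre. Origin at the centre of the lid at the level of the cleats' underside, 98 mm above the desk while the lid is on; the plate's top is 16 mm above the origin
- knob (a point): point on the axis of the lid's upright knob (26 mm in diameter, 34 mm tall, its foot on the plate), 20 mm above the plate's top, 36 mm above the lid's origin and 14 mm below the knob's top
- desk_pad: grey felt desk pad, fixed flat on the desk to the right of the box, 400 mm (x) x 240 mm (y) x 4 mm thick, empty; origin at the centre of its underside. Fixed things near it, not listed: a mouse (34 mm high) and a tape dispenser (84 mm) past its right edge, a stack of books (84 mm) past its far end; a flat notebook lies left of the box
- tin_a: closed plain metal tin, 54 mm in diameter and 90 mm high, standing upright; origin at the centre of its underside, z up. Three such tins look identical and stand in a row along the box's x axis, about 95 mm apart, on the box's floor. One is full (420 to 620 g), the other two are nearly empty (120 to 250 g); which place the full one has differs every time, and only its weight shows it
- tin_b: closed plain metal tin, 54 mm in diameter and 90 mm high, standing upright; origin at the centre of its underside, z up. Three such tins look identical and stand in a row along the box's x axis, about 95 mm apart, on the box's floor. One is full (420 to 620 g), the other two are nearly empty (120 to 250 g); which place the full one has differs every time, and only its weight shows it
- tin_c: closed plain metal tin, 54 mm in diameter and 90 mm high, standing upright; origin at the centre of its underside, z up. Three such tins look identical and stand in a row along the box's x axis, about 95 mm apart, on the box's floor. One is full (420 to 620 g), the other two are nearly empty (120 to 250 g); which place the full one has differs every time, and only its weight shows it
- mug: bystander: white ceramic mug, 80 mm wide, 92 mm high, handle on its +y side; stands to the left of the storage box; origin at the centre of its underside
- stapler: bystander: black stapler, 130 mm long (x), 34 mm wide, 48 mm high, at the left of the box, towards the robot; origin at the centre of its underside
- pen_pot: bystander: round dark metal pot with pens, 76 mm wide, pot 98 mm high, 155 mm to the pen tops, beyond the box; origin at the centre of its underside
- eraser: bystander: small white eraser block, 55 mm (x) x 22 x 13 mm, beyond the desk pad; origin at the centre of its underside
- hole_weight: bystander: brass paperweight with a knob, 64 mm wide, 46 mm high, to the far left beyond the box; origin at the centre of its underside

How it is judged (in metres and radians):
On the way:
1. the lid lies flat, knob up, in the middle of the desk pad, let go and at rest (x of box_lid in the frame of desk_pad between -0.1 and 0.1 m and y of box_lid in the frame of desk_pad between -0.06 and 0.06 m and height (world z) of box_lid below 0.012 m and angle between box_lid's own z axis and vertical below 0.08 rad and linear speed of box_lid below 0.03 m/s and contact force between box_lid and the fingers below 0.1 N and contact force between box_lid and storage_box below 0.1 N), for 0.2 s.
At the end, for the whole second after the job is handed in: one tin gripped (over 2 N), underside over 18 cm up, upright to 0.25 rad, still, touching nothing else; the two left are the light ones (under 3.3 N each on the box floor), upright, let go; lid flat on the pad, knob up, let go, its centre within 10 cm (pad x) and 6 cm (pad y) of the pad's (all of step 1 and (((x of tin_b in the frame of storage_box between -0.14 and 0.14 m and y of tin_b in the frame of storage_box between -0.07 and 0.07 m and z of tin_b in the frame of storage_box below 0.012 m and angle between tin_b's own z axis and vertical below 0.1 rad and linear speed of tin_b below 0.03 m/s and contact force between tin_b and the fingers below 0.1 N and contact force between tin_b and storage_box below 3.3 N) and (x of tin_c in the frame of storage_box between -0.14 and 0.14 m and y of tin_c in the frame of storage_box between -0.07 and 0.07 m and z of tin_c in the frame of storage_box below 0.012 m and angle between tin_c's own z axis and vertical below 0.1 rad and linear speed of tin_c below 0.03 m/s and contact force between tin_c and the fingers below 0.1 N and contact force between tin_c and storage_box below 3.3 N) and height (world z) of tin_a above 0.18 m and angle between tin_a's own z axis and vertical below 0.25 rad and linear speed of tin_a below 0.04 m/s and contact force between tin_a and the fingers above 2 N and contact force between tin_a and storage_box below 0.1 N and contact force between tin_a and box_lid below 0.1 N and contact force between tin_a and tin_b below 0.1 N and contact force between tin_a and tin_c below 0.1 N and contact force between tin_a and mug below 0.1 N and contact force between tin_a and stapler below 0.1 N and contact force between tin_a and pen_pot below 0.1 N and contact force between tin_a and eraser below 0.1 N and contact force between tin_a and hole_weight below 0.1 N) or ((x of tin_a in the frame of storage_box between -0.14 and 0.14 m and y of tin_a in the frame of storage_box between -0.07 and 0.07 m and z of tin_a in the frame of storage_box below 0.012 m and angle between tin_a's own z axis and vertical below 0.1 rad and linear speed of tin_a below 0.03 m/s and contact force between tin_a and the fingers below 0.1 N and contact force between tin_a and storage_box below 3.3 N) and (x of tin_c in the frame of storage_box between -0.14 and 0.14 m and y of tin_c in the frame of storage_box between -0.07 and 0.07 m and z of tin_c in the frame of storage_box below 0.012 m and angle between tin_c's own z axis and vertical below 0.1 rad and linear speed of tin_c below 0.03 m/s and contact force between tin_c and the fingers below 0.1 N and contact force between tin_c and storage_box below 3.3 N) and height (world z) of tin_b above 0.18 m and angle between tin_b's own z axis and vertical below 0.25 rad and linear speed of tin_b below 0.04 m/s and contact force between tin_b and the fingers above 2 N and contact force between tin_b and storage_box below 0.1 N and contact force between tin_b and box_lid below 0.1 N and contact force between tin_b and tin_a below 0.1 N and contact force between tin_b and tin_c below 0.1 N and contact force between tin_b and mug below 0.1 N and contact force between tin_b and stapler below 0.1 N and contact force between tin_b and pen_pot below 0.1 N and contact force between tin_b and eraser below 0.1 N and contact force between tin_b and hole_weight below 0.1 N) or ((x of tin_a in the frame of storage_box between -0.14 and 0.14 m and y of tin_a in the frame of storage_box between -0.07 and 0.07 m and z of tin_a in the frame of storage_box below 0.012 m and angle between tin_a's own z axis and vertical below 0.1 rad and linear speed of tin_a below 0.03 m/s and contact force between tin_a and the fingers below 0.1 N and contact force between tin_a and storage_box below 3.3 N) and (x of tin_b in the frame of storage_box between -0.14 and 0.14 m and y of tin_b in the frame of storage_box between -0.07 and 0.07 m and z of tin_b in the frame of storage_box below 0.012 m and angle between tin_b's own z axis and vertical below 0.1 rad and linear speed of tin_b below 0.03 m/s and contact force between tin_b and the fingers below 0.1 N and contact force between tin_b and storage_box below 3.3 N) and height (world z) of tin_c above 0.18 m and angle between tin_c's own z axis and vertical below 0.25 rad and linear speed of tin_c below 0.04 m/s and contact force between tin_c and the fingers above 2 N and contact force between tin_c and storage_box below 0.1 N and contact force between tin_c and box_lid below 0.1 N and contact force between tin_c and tin_a below 0.1 N and contact force between tin_c and tin_b below 0.1 N and contact force between tin_c and mug below 0.1 N and contact force between tin_c and stapler below 0.1 N and contact force between tin_c and pen_pot below 0.1 N and contact force between tin_c and eraser below 0.1 N and contact force between tin_c and hole_weight below 0.1 N))); the arm keeps its last pose, push and grip.
It fails at once if a bystander is moved more than 3 cm (distance of any of mug, stapler, pen_pot, eraser, hole_weight from where it was at the start of the episode above 0.03 m).
It fails at once if the lid or a tin is dropped (moves faster than 0.6 m/s out of the fingers) ((linear speed of box_lid above 0.6 m/s and contact force between box_lid and the fingers below 0.1 N) or (linear speed of tin_a above 0.6 m/s and contact force between tin_a and the fingers below 0.1 N) or (linear speed of tin_b above 0.6 m/s and contact force between tin_b and the fingers below 0.1 N) or (linear speed of tin_c above 0.6 m/s and contact force between tin_c and the fingers below 0.1 N)).
It also fails if it takes over 72 s, if anything falls off the work surface, if the arm or the gripper's body presses on something with over 40 N, if the wrist force passes 120 N, or if a joint passes its speed limit or range.

## Working session

There is one attempt and no reset: what is moved stays moved. The work goes in short steps, Python scripts to look and compute and a shell command to move; the robot and the scene stay as the last step left them, time stands still between calls to the robot, and variables do not carry over. Pictures are saved under pics/ and viewed, and the job is handed in when it is done.

```bash
mkdir -p pics; ls
python3 - <<'E'
from cell import *
import cv2
o=get_obs();print(o)
for n in ("scene","top","wrist"):
    c=read_camera(n);cv2.imwrite(f"pics/{n}0.png",c["frame"]);print(n,c["fx"],c["fy"],c["cx"],c["cy"],c["distortion"],c["T"])
E
```

```text
pics
{'time_s': 0.0, 'joints': array([-1.44812410e+00,  2.45802464e-01,  1.55901341e+00,  5.95480369e-06,
        1.33870893e+00, -1.74089404e-01]), 'joint_velocities': array([ 0.00016371,  0.00126857, -0.00138583,  0.00086617,  0.00111158,
        0.00041797]), 'tau': array([-1.59891919e-03, -4.29509819e+01, -3.26126754e+01, -2.85981805e-04,
        5.25417548e-03,  9.63722925e-06]), 'position': array([ 190.0204774 , -621.0204758 ,  230.18807604]), 'ee_rot': array([-3.10516223e+00, -4.64155762e-01, -8.70616825e-05]), 'ft_force': array([-0.55485914, -0.54211075,  0.45692149]), 'wrist_torque': array([-0.00774896,  0.01859977,  0.03440825]), 'finger_gap': 85.27797840752882}
scene 379.58419356638376 379.58419356638376 285.2034330208711 205.77008942262174 [-0.04662523  0.          0.          0.          0.        ] [[ 9.81067655e-02  6.17167751e-01 -7.80691380e-01  1.18435424e+03]
 [ 9.94989445e-01 -7.60151387e-02  6.49438502e-02  3.34274888e+01]
 [-1.92631135e-02 -7.83151113e-01 -6.21532997e-01  6.00773151e+02]
 [ 0.00000000e+00  0.00000000e+00  0.00000000e+00  1.00000000e+00]]
top 401.1266639274087 401.1266639274087 276.31617731343084 213.01480776222604 [-0.09669377  0.          0.          0.          0.        ] [[ 5.06166858e-03 -9.93750238e-01  1.11511631e-01  5.09834139e+02]
 [-9.99786602e-01 -2.79565047e-03  2.04679108e-02  7.43123521e+01]
 [-2.00282437e-02 -1.11591436e-01 -9.93552324e-01  9.31106247e+02]
 [ 0.00000000e+00  0.00000000e+00  0.00000000e+00  1.00000000e+00]]
wrist 324.471699694574 324.471699694574 283.0214555650257 207.4914646155174 [-0.02777173  0.          0.          0.          0.        ] [[ 2.93146340e-01 -9.16944689e-01 -2.70698467e-01  2.58798082e+02]
 [-9.56064398e-01 -2.81880519e-01 -8.05247791e-02 -6.00760304e+02]
 [-2.46785590e-03  2.82410711e-01 -9.59290415e-01  3.73152114e+02]
 [ 0.00000000e+00  0.00000000e+00  0.00000000e+00  1.00000000e+00]]
```

View pics/top0.png

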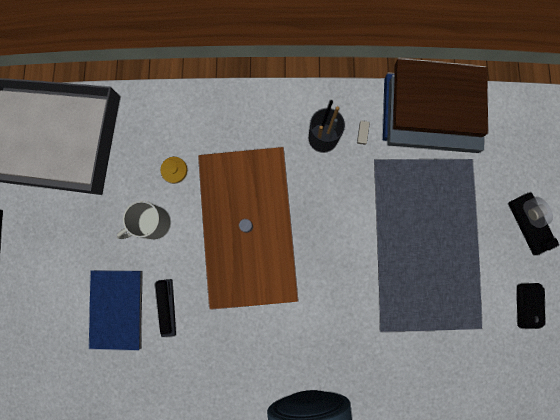

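View pics/scene0.png

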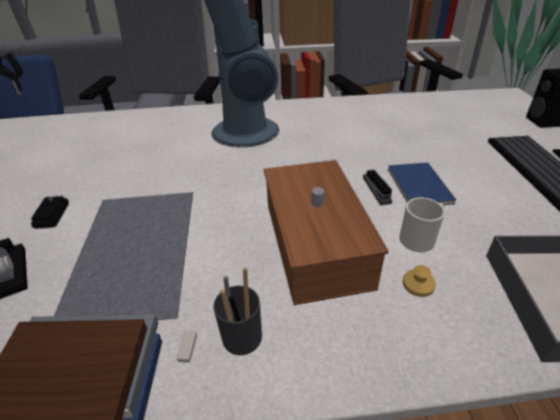

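Top: lid corners near (199,155), (284,148), (298,301) and (210,308), knob top at (245,226). Pad corners are near (375,159), (473,159), (482,328) and (380,332). I'll enlarge these and measure.

```bash
cat > h.py <<'E'
from cell import *
import cv2, numpy as np
from scipy.spatial.transform import Rotation as R
def K(c): return np.array([[c["fx"],0,c["cx"]],[0,c["fy"],c["cy"]],[0,0,1.]]),np.array(c["distortion"],float)
def px2w(c,p,z):
    k,d=K(c);T=np.array(c["T"])
    u=cv2.undistortPoints(np.array(p,float).reshape(-1,1,2),k,d).reshape(-1,2)
    r=np.c_[u,np.ones(len(u))]@T[:3,:3].T
    return T[:3,3]+r*((z-T[2,3])/r[:,2])[:,None]
def w2px(c,P):
    k,d=K(c);Ti=np.linalg.inv(np.array(c["T"]))
    return cv2.projectPoints(np.array(P,float).reshape(-1,1,3),cv2.Rodrigues(Ti[:3,:3])[0],Ti[:3,3],k,d)[0].reshape(-1,2)
def crop(c,x0,y0,w,h,s,name):
    cv2.imwrite("pics/"+name,cv2.resize(c["frame"][y0:y0+h,x0:x0+w],None,fx=s,fy=s,interpolation=cv2.INTER_CUBIC))
E
python3 - <<'E'
from h import *
c=read_camera("top")
crop(c,190,140,120,180,3,"lidtop.png")
crop(c,365,145,130,195,3,"padtop.png")
for nm,p,z in (("lid",[(199,155),(284,148),(298,301),(210,308)],114),("knobtop",[(245.5,226)],148),("pad",[(375,159),(473,159),(482,328),(380,332)],4)):
    w=px2w(c,p,z);print(nm,w.round(1).tolist(),w.mean(0).round(1),np.linalg.norm(np.roll(w,-1,0)-w,axis=1).round(1))
s=read_camera("scene")
crop(s,250,150,140,160,4,"lidscene.png")
E
```

```text
lid [[723.9, 254.5, 114.0], [738.5, 75.8, 114.0], [423.8, 46.7, 114.0], [408.1, 224.1, 114.0]] [573.6 150.3 114. ] [179.4 316.  178.2 317.3]
knobtop [[571.9, 150.8, 148.0]] [571.9 150.8 148. ] [0.]
pad [[743.3, -139.7, 4.0], [745.8, -378.5, 4.0], [347.8, -383.4, 4.0], [342.3, -143.8, 4.0]] [ 544.8 -261.3    4. ] [238.8 398.  239.7 401. ]
```

View pics/lidtop.png

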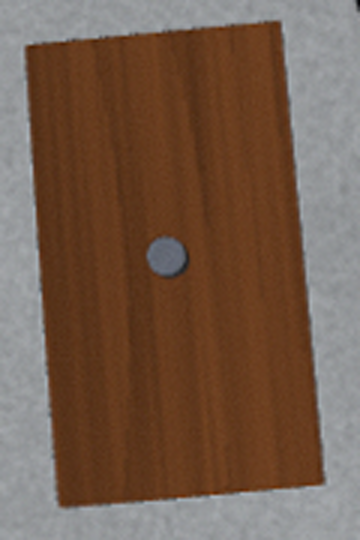

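View pics/padtop.png

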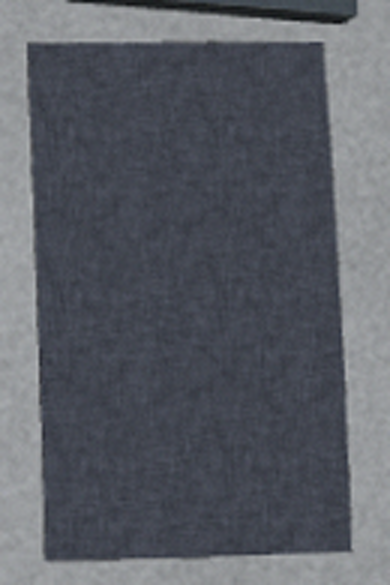

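View pics/lidscene.png

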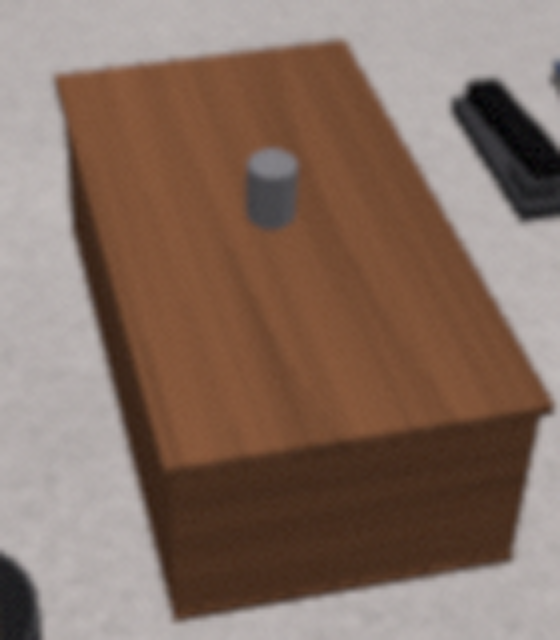

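Every size checks out (lid 317 x 179, pad 400 x 239). The knob is at about (572, 151) with lid yaw +5.4°, and the pad centre is at (545, -261) with yaw 0.6°. I'll move over the knob next.

```bash
cat >> h.py <<'E'
def need(target,yawdeg,o=None):
    o=o or get_obs(); r=R.from_rotvec(o["ee_rot"])
    y=np.radians(yawdeg)
    t=R.from_matrix(np.array([[np.cos(y),np.sin(y),0],[np.sin(y),-np.cos(y),0],[0,0,-1]]))
    print("now",o["time_s"],o["position"].round(1),"slide",(r.inv().apply(np.array(target)-o["position"])/50).round(3).tolist(),"twist",(r.inv()*t).as_rotvec().round(4).tolist(),"F",o["ft_force"].round(2),"gap",round(o["finger_gap"],1))
E
python3 -c "
from h import *
need([572,151,232],5.4)"
```

```text
now 0.25 [ 190.1 -621.3  230.8] slide [11.822, -12.537, -0.012] twist [-0.0009, -0.0001, 0.2026] F [-0.06 -0.45  0.59] gap 85.4
```

```bash
python3 -m handwheel '{"hand":[85,85,85,85,85,85,85,85,85,85,85,85,85,85,85,85,85,85,85,85],"slide":[[11.82,-12.54,0],[11.82,-12.54,0],[11.82,-12.54,0],[11.82,-12.54,0],[11.82,-12.54,0],[11.82,-12.54,0],[11.82,-12.54,0],[11.82,-12.54,0],[11.82,-12.54,0],[11.82,-12.54,0],[11.82,-12.54,0],[11.82,-12.54,0],[11.82,-12.54,0],[11.82,-12.54,0],[11.82,-12.54,0],[11.82,-12.54,0],[11.82,-12.54,0],[11.82,-12.54,0],[11.82,-12.54,0],[11.82,-12.54,0]],"twist":[[0,0,0.2],[0,0,0.2],[0,0,0.2],[0,0,0.2],[0,0,0.2],[0,0,0.2],[0,0,0.2],[0,0,0.2],[0,0,0.2],[0,0,0.2],[0,0,0.2],[0,0,0.2],[0,0,0.2],[0,0,0.2],[0,0,0.2],[0,0,0.2],[0,0,0.2],[0,0,0.2],[0,0,0.2],[0,0,0.2]]}'
python3 - <<'E'
from h import *
need([572,151,232],5.4)
c=read_camera("wrist");cv2.imwrite("pics/w1.png",c["frame"])
print(w2px(c,[[572,151,148],[572,151,114]]))
s=read_camera("scene");print(w2px(s,[[572,151,148]]))
E
```

```text
time_s: 2.25
position: [571.5, 150.1, 231.0]
ee_rot: [3.137, 0.151, -0.001]
ft_force: [-1.3, -0.3, 0.4]
finger_gap: 85.2
now 2.25 [571.5 150.1 231. ] slide [0.012, -0.017, -0.021] twist [0.0005, 0.0009, 0.0022] F [-1.34 -0.32  0.4 ] gap 85.2
[[281.35434916 213.47138936]
 [281.56702115 201.1284894 ]]
[[317.6645735  189.80749427]]
```

View pics/w1.png

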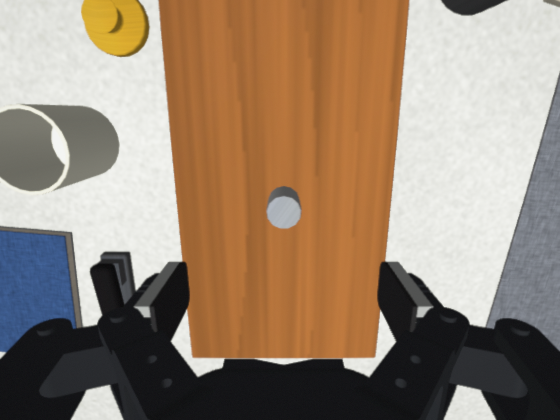

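The wrist view puts the knob's top at (284,212) against a predicted (281,213), so they agree within 2 mm. I'll descend with the TCP to z≈121 and close.

```bash
python3 -m handwheel '{"hand":[85,85,85,85,85,85,85,85,85,85,10,10,10,10,10,10,10,10],"slide":[[0,0,0.4],[0,0,0.8],[0,0,1.2],[0,0,1.5],[0,0,1.8],[0,0,2.0],[0,0,2.1],[0,0,2.2],[0,0,2.2],[0,0,2.2],[0,0,2.2],[0,0,2.2],[0,0,2.2],[0,0,2.2],[0,0,2.2],[0,0,2.2],[0,0,2.2],[0,0,2.2]],"twist":[[0,0,0],[0,0,0],[0,0,0],[0,0,0],[0,0,0],[0,0,0],[0,0,0],[0,0,0],[0,0,0],[0,0,0],[0,0,0],[0,0,0],[0,0,0],[0,0,0],[0,0,0],[0,0,0],[0,0,0],[0,0,0]]}'
python3 - <<'E'
from h import *
need([572,151,250],5.4)
c=read_camera("wrist");cv2.imwrite("pics/w2.png",c["frame"])
E
```

```text
time_s: 4.15
position: [572.2, 150.8, 121.7]
ee_rot: [3.138, 0.152, 0.001]
ft_force: [-0.5, -0.6, 3.6]
finger_gap: 24.3
now 4.15 [572.2 150.8 121.7] slide [-0.002, -0.004, -2.565] twist [0.0001, -0.0007, 0.0026] F [-0.47 -0.62  3.56] gap 24.3
```

View pics/w2.png

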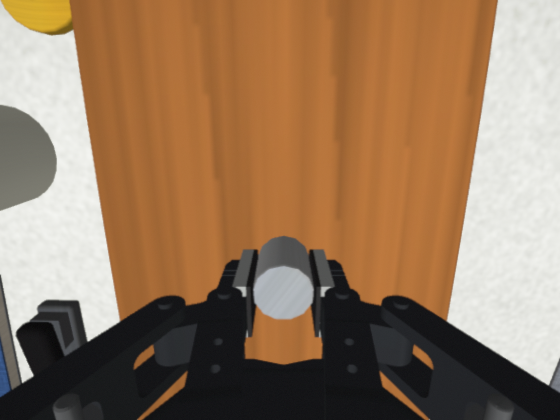

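The knob is gripped with the gap at 24 mm. Now I'll lift straight up, slowly at first.

```bash
python3 -m handwheel '{"hand":[10,10,10,10,10,10,10,10,10,10,10,10,10,10,10,10],"slide":[[0,0,-0.05],[0,0,-0.12],[0,0,-0.2],[0,0,-0.3],[0,0,-0.45],[0,0,-0.6],[0,0,-0.8],[0,0,-1.0],[0,0,-1.25],[0,0,-1.5],[0,0,-1.75],[0,0,-2.0],[0,0,-2.2],[0,0,-2.35],[0,0,-2.4],[0,0,-2.4]],"twist":[[0,0,0],[0,0,0],[0,0,0],[0,0,0],[0,0,0],[0,0,0],[0,0,0],[0,0,0],[0,0,0],[0,0,0],[0,0,0],[0,0,0],[0,0,0],[0,0,0],[0,0,0],[0,0,0]]}'
python3 - <<'E'
from h import *
need([545,-261,242],0.6)
c=read_camera("top");cv2.imwrite("pics/t3.png",c["frame"])
c=read_camera("scene");cv2.imwrite("pics/s3.png",c["frame"])
E
```

```text
time_s: 5.8
position: [571.9, 150.8, 241.5]
ee_rot: [-3.138, -0.152, -0.0]
ft_force: [0.5, 0.9, -2.1]
finger_gap: 24.2
now 5.8 [571.9 150.8 241.5] slide [-1.333, 8.146, -0.011] twist [-0.0, -0.0002, 0.0863] F [ 0.54  0.91 -2.14] gap 24.2
```

View pics/s3.png

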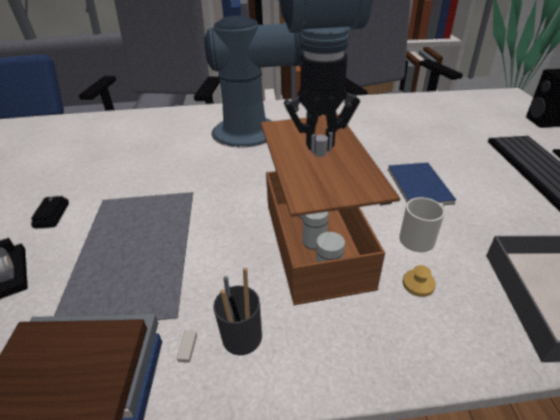

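View pics/t3.png

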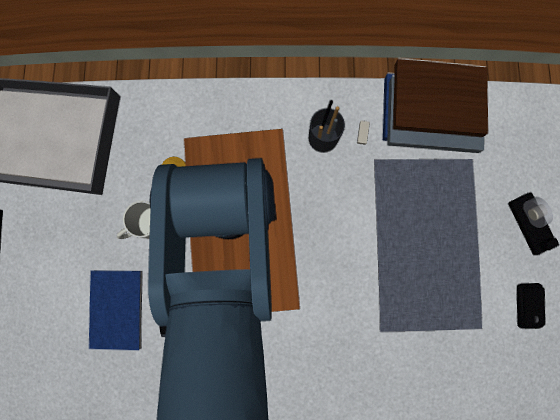

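The lid hangs level from the knob, and the tins show in the box at scene (315,220) and (330,245). I'll carry it across with a ramp.

```bash
python3 -m handwheel '{"hand":[10,10,10,10,10,10,10,10,10,10,10,10,10,10,10,10,10,10,10,10],"slide":[[-0.03,0.15,0],[-0.08,0.4,0],[-0.15,0.75,0],[-0.23,1.2,0],[-0.33,1.8,0],[-0.43,2.4,0],[-0.53,3.0,0],[-0.63,3.6,0],[-0.73,4.2,0],[-0.83,4.8,0],[-0.93,5.4,0],[-1.02,6.0,0],[-1.1,6.5,0],[-1.17,7.0,0],[-1.23,7.4,0],[-1.28,7.7,0],[-1.31,7.95,0],[-1.33,8.1,0],[-1.33,8.15,0],[-1.33,8.15,0]],"twist":[[0,0,0],[0,0,0.01],[0,0,0.02],[0,0,0.03],[0,0,0.04],[0,0,0.05],[0,0,0.06],[0,0,0.07],[0,0,0.08],[0,0,0.086],[0,0,0.086],[0,0,0.086],[0,0,0.086],[0,0,0.086],[0,0,0.086],[0,0,0.086],[0,0,0.086],[0,0,0.086],[0,0,0.086],[0,0,0.086]]}'
python3 - <<'E'
from h import *
need([545,-261,28],0.6)
c=read_camera("scene");cv2.imwrite("pics/s4.png",c["frame"])
E
```

```text
time_s: 7.9
position: [545.2, -261.0, 241.2]
ee_rot: [-3.141, -0.017, 0.0]
ft_force: [0.4, 1.4, -3.3]
finger_gap: 24.5
now 7.9 [ 545.2 -261.   241.2] slide [-0.003, 0.002, 4.265] twist [-0.0003, 0.0001, 0.0005] F [ 0.36  1.36 -3.32] gap 24.5
```

View pics/s4.png

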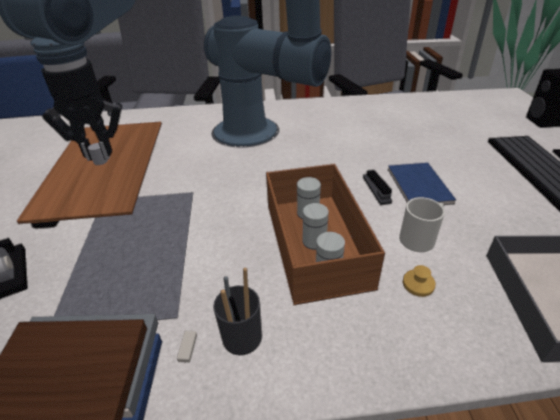

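Box is open with three tins at scene (309,190), (315,218) and (330,245). The lid is level over the pad, so I'll lower it.

```bash
python3 -m handwheel '{"hand":[10,10,10,10,10,10,10,10,10,10,10,10,10,10,10,10,10,10,10,10],"slide":[[0,0,0.15],[0,0,0.4],[0,0,0.7],[0,0,1.0],[0,0,1.3],[0,0,1.6],[0,0,1.9],[0,0,2.2],[0,0,2.5],[0,0,2.8],[0,0,3.1],[0,0,3.35],[0,0,3.6],[0,0,3.8],[0,0,3.95],[0,0,4.05],[0,0,4.12],[0,0,4.16],[0,0,4.16],[0,0,4.16]],"twist":[[0,0,0],[0,0,0],[0,0,0],[0,0,0],[0,0,0],[0,0,0],[0,0,0],[0,0,0],[0,0,0],[0,0,0],[0,0,0],[0,0,0],[0,0,0],[0,0,0],[0,0,0],[0,0,0],[0,0,0],[0,0,0],[0,0,0],[0,0,0]]}'
python3 -c "
from h import *
need([545,-261,27.7],0.6)"
```

```text
time_s: 9.95
position: [545.4, -261.4, 33.7]
ee_rot: [3.141, 0.017, 0.001]
ft_force: [-0.3, 0.1, -2.5]
finger_gap: 24.4
now 9.95 [ 545.4 -261.4   33.7] slide [-0.007, -0.007, 0.12] twist [0.0004, -0.0006, 0.0003] F [-0.29  0.08 -2.53] gap 24.4
```

```bash
python3 -m handwheel '{"hand":[10,10,10,10,10,10,10],"slide":[[0,0,0.03],[0,0,0.06],[0,0,0.08],[0,0,0.1],[0,0,0.12],[0,0,0.12],[0,0,0.12]],"twist":[[0,0,0],[0,0,0],[0,0,0],[0,0,0],[0,0,0],[0,0,0],[0,0,0]]}'
```

```text
time_s: 10.65
position: [545.1, -261.1, 27.8]
ee_rot: [-3.141, -0.017, 0.001]
ft_force: [-3.8, 1.5, 4.3]
finger_gap: 24.0
```

Fz swung from -2.5 to +4.3 N, which means contact at the expected height. I'll release and rise.

```bash
python3 -m handwheel '{"hand":[30,40,50,60,70,80,85,85,85,85,85,85,85,85,85,85,85],"slide":[[0,0,0],[0,0,0],[0,0,0],[0,0,0],[0,0,0],[0,0,0],[0,0,0],[0,0,0],[0,0,-0.1],[0,0,-0.3],[0,0,-0.6],[0,0,-1.0],[0,0,-1.7],[0,0,-2.5],[0,0,-3.3],[0,0,-4.0],[0,0,-4.3]],"twist":[[0,0,0],[0,0,0],[0,0,0],[0,0,0],[0,0,0],[0,0,0],[0,0,0],[0,0,0],[0,0,0],[0,0,0],[0,0,0],[0,0,0],[0,0,0],[0,0,0],[0,0,0],[0,0,0],[0,0,0]]}'
python3 - <<'E'
from h import *
c=read_camera("top");cv2.imwrite("pics/t5.png",c["frame"]);crop(c,190,140,120,180,3,"t5c.png")
c=read_camera("scene");cv2.imwrite("pics/s5.png",c["frame"]);crop(c,250,150,140,160,4,"s5c.png")
E
```

```text
time_s: 12.35
position: [546.7, -262.2, 248.4]
ee_rot: [3.136, 0.017, 0.011]
ft_force: [-0.5, -0.3, 0.3]
finger_gap: 84.9
```

View pics/s5.png

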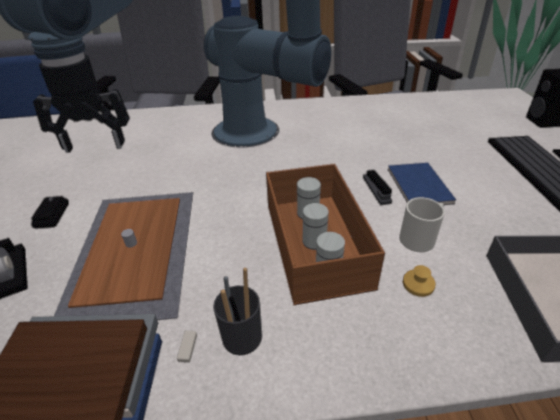

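View pics/t5.png

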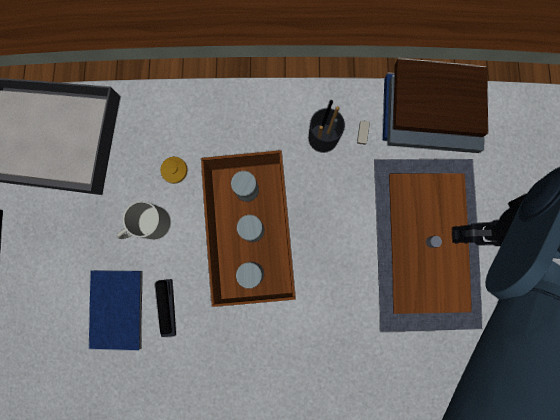

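View pics/t5c.png

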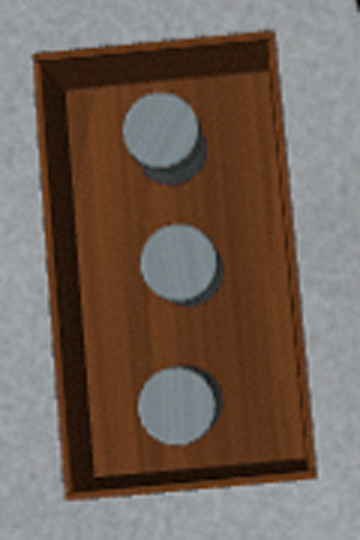

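View pics/s5c.png

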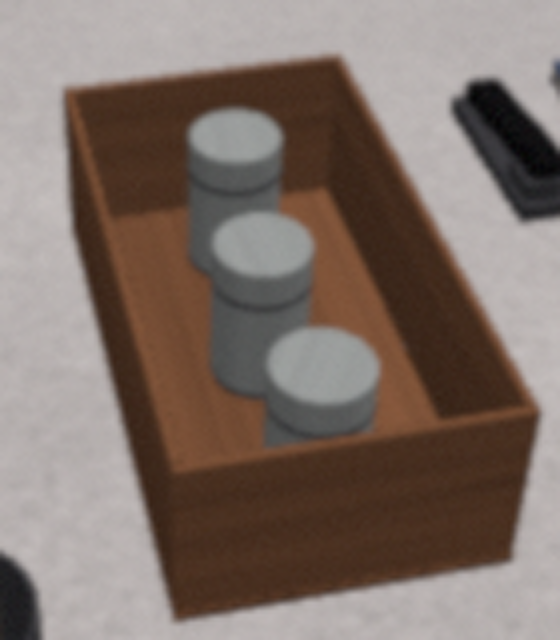

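Lid lies on the pad with its knob up, centred, at top (435,242). The tin tops in the crop are far (161,131), middle (179,264) and near (180,406).

Run:
```python
from h import *
c=read_camera("top");f=lambda l:[(190+a/3,140+b/3) for a,b in l]
t=px2w(c,f([(161,131),(179,264),(180,406)]),96);print("tins top",t.round(1).tolist())
b=px2w(c,f([(34,55),(273,32),(315,477),(67,497)]),106);print(b.round(1).tolist(),b.mean(0),np.linalg.norm(np.roll(b,-1,0)-b,axis=1).round(1))
print("box yaw",np.degrees(np.arctan2(*(b[1]-b[2])[[1,0]])),np.degrees(np.arctan2(*(b[0]-b[3])[[1,0]])))
a=np.radians(5.4);rel=(t-b.mean(0))[:,:2];print(rel@np.array([[np.cos(a),-np.sin(a)],[np.sin(a),np.cos(a)]]))
print("lid",px2w(c,[(391,173),(467,173),(472,312),(393,314)],16).mean(0))
s=read_camera("scene");p=[(250+a/4,150+b/4) for a,b in [(322,365),(263,243),(236,137)]]
print("tins scene",px2w(s,p,96).round(1).tolist())
need([480,140,250],5.4)
```

```text
tins top [[665.9, 161.0, 96.0], [571.9, 147.1, 96.0], [473.7, 145.3, 96.0]]
[[718.7, 251.0, 106.0], [735.0, 82.1, 106.0], [427.0, 52.5, 106.0], [411.9, 220.9, 106.0]] [573.14578031 151.62803256 106.        ] [169.7 309.4 169.1 308.3]
box yaw 5.4873321507985064 5.613003363907387
[[ 93.26625223   0.62076215]
 [ -1.68712361  -4.40728045]
 [-99.56176905   3.04172753]]
lid [ 546.70310858 -263.65438376   16.        ]
tins scene [[669.4, 161.4, 96.0], [574.9, 148.2, 96.0], [477.8, 148.3, 96.0]]
now 12.55 [ 544.5 -260.7  241. ] slide [-1.203, -8.028, -0.169] twist [-0.0013, 0.0015, -0.0835] F [-0.26  0.65 -0.85] gap 85.3
```

The two views agree within 4 mm and the spacing is about 95 mm. First is the near tin at about (476,147).

```bash
python3 -c "
from h import *
need([476,147,241],5.5)"
python3 -m handwheel '{"hand":[85,85,85,85,85,85,85,85,85,85,85,85,85],"slide":[[-1.28,-8.17,0],[-1.28,-8.17,0],[-1.28,-8.17,0],[-1.28,-8.17,0],[-1.28,-8.17,0],[-1.28,-8.17,0],[-1.28,-8.17,0],[-1.28,-8.17,0],[-1.28,-8.17,0],[-1.28,-8.17,0],[-1.28,-8.17,0],[-1.28,-8.17,0],[-1.28,-8.17,0]],"twist":[[0,0,-0.085],[0,0,-0.085],[0,0,-0.085],[0,0,-0.085],[0,0,-0.085],[0,0,-0.085],[0,0,-0.085],[0,0,-0.085],[0,0,-0.085],[0,0,-0.085],[0,0,-0.085],[0,0,-0.085],[0,0,-0.085]]}'
python3 - <<'E'
from h import *
need([476,147,241],5.5)
c=read_camera("wrist");cv2.imwrite("pics/w6.png",c["frame"])
print(w2px(c,[[476,147,96],[573.5,147.7,96],[667.5,161,96]]))
E
```

```text
now 12.55 [ 544.5 -260.7  241. ] slide [-1.281, -8.169, 0.011] twist [-0.0013, 0.0015, -0.0852] F [-0.26  0.65 -0.85] gap 85.3
time_s: 13.85
position: [477.0, 145.3, 242.0]
ee_rot: [3.138, 0.147, -0.001]
ft_force: [-0.4, -0.5, -0.1]
finger_gap: 84.7
now 13.85 [477.  145.3 242. ] slide [-0.016, -0.036, 0.019] twist [0.0002, 0.0005, -0.0025] F [-0.44 -0.45 -0.12] gap 84.7
[[280.70714337 194.28892054]
 [290.62478849  81.53240752]
 [285.58484787 -49.63143339]]
```

View pics/w6.png

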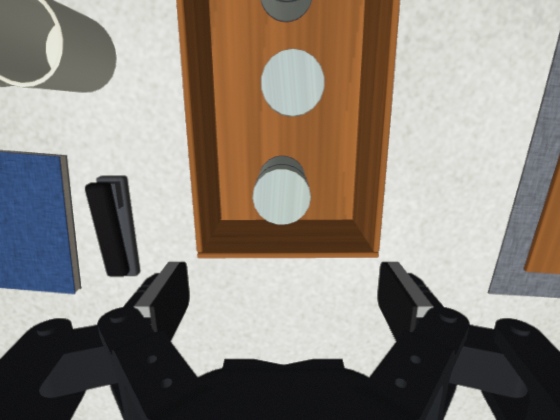

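The wrist view puts the near tin's top at (281,196) against a predicted (281,194). I'll descend to TCP z≈53 and close.

```bash
python3 -m handwheel '{"hand":[85,85,85,85,85,85,85,85,85,85,85,85,85,85,85,85,85,85,85,85],"slide":[[0,0,0.2],[0,0,0.5],[0,0,0.9],[0,0,1.3],[0,0,1.7],[0,0,2.0],[0,0,2.25],[0,0,2.5],[0,0,2.7],[0,0,2.9],[0,0,3.05],[0,0,3.2],[0,0,3.35],[0,0,3.5],[0,0,3.6],[0,0,3.68],[0,0,3.73],[0,0,3.76],[0,0,3.76],[0,0,3.76]],"twist":[[0,0,0],[0,0,0],[0,0,0],[0,0,0],[0,0,0],[0,0,0],[0,0,0],[0,0,0],[0,0,0],[0,0,0],[0,0,0],[0,0,0],[0,0,0],[0,0,0],[0,0,0],[0,0,0],[0,0,0],[0,0,0],[0,0,0],[0,0,0]]}'
python3 -m handwheel '{"hand":[70,60,50,45,40,40,40,40,40,40,40],"slide":[[0,0,0],[0,0,0],[0,0,0],[0,0,0],[0,0,0],[0,0,0],[0,0,0],[0,0,0],[0,0,0],[0,0,0],[0,0,0]],"twist":[[0,0,0],[0,0,0],[0,0,0],[0,0,0],[0,0,0],[0,0,0],[0,0,0],[0,0,0],[0,0,0],[0,0,0],[0,0,0]]}'
python3 - <<'E'
from h import *
need([476,147,53],5.5)
c=read_camera("wrist");cv2.imwrite("pics/w7.png",c["frame"])
E
```

```text
time_s: 15.9
position: [476.9, 146.6, 54.5]
ee_rot: [-3.138, -0.151, -0.001]
ft_force: [-0.6, -0.0, 0.1]
finger_gap: 85.0
time_s: 17.0
position: [477.1, 146.7, 54.7]
ee_rot: [-3.138, -0.15, -0.001]
ft_force: [-0.3, 0.9, 5.0]
finger_gap: 52.7
now 17.0 [477.1 146.7  54.7] slide [-0.022, -0.008, 0.034] twist [-0.0001, -0.0009, -0.0002] F [-0.29  0.91  5.04] gap 52.7
```

View pics/w7.png

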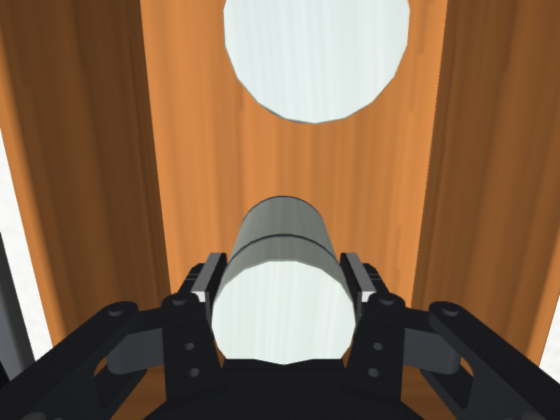

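Near tin is gripped (gap 52.7). I'll lift it 25 mm and hold it to weigh.

```bash
python3 -m handwheel '{"hand":[40,40,40,40,40,40,40,40,40,40,40,40],"slide":[[0,0,-0.05],[0,0,-0.1],[0,0,-0.2],[0,0,-0.3],[0,0,-0.4],[0,0,-0.5],[0,0,-0.5],[0,0,-0.5],[0,0,-0.5],[0,0,-0.5],[0,0,-0.5],[0,0,-0.5]],"twist":[[0,0,0],[0,0,0],[0,0,0],[0,0,0],[0,0,0],[0,0,0],[0,0,0],[0,0,0],[0,0,0],[0,0,0],[0,0,0],[0,0,0]]}'
python3 - <<'E'
from h import *
F=[];T=[]
for i in range(8):
    o=get_obs();F.append(o["ft_force"]);T.append(o["tau"]);read_camera("top")
print(np.mean(F,0).round(2),np.std(F,0).round(2),np.mean(T,0).round(2),o["finger_gap"],o["time_s"],o["position"])
E
```

```text
time_s: 18.25
position: [476.6, 146.6, 79.1]
ee_rot: [3.138, 0.15, -0.001]
ft_force: [0.6, 0.3, -1.7]
finger_gap: 52.9
[ 0.01  0.03 -1.7 ] [0.55 0.23 0.46] [ 0.000e+00 -3.191e+01 -2.790e+01  0.000e+00  1.000e-02 -0.000e+00] 52.871165182635345 18.6 [476.66080747 146.60695551  79.29288793]
```

It weighs 1.7 N, so this is a light tin. I'll set it back, release and rise.

```bash
python3 -m handwheel '{"hand":[40,40,40,40,40,40,40,40,40,40],"slide":[[0,0,0.1],[0,0,0.2],[0,0,0.3],[0,0,0.37],[0,0,0.42],[0,0,0.45],[0,0,0.47],[0,0,0.48],[0,0,0.49],[0,0,0.49]],"twist":[[0,0,0],[0,0,0],[0,0,0],[0,0,0],[0,0,0],[0,0,0],[0,0,0],[0,0,0],[0,0,0],[0,0,0]]}'
python3 -m handwheel '{"hand":[54,57,60,65,70,75,80,85,85,85,85,85,85,85,85,85,85,85],"slide":[[0,0,0],[0,0,0],[0,0,0],[0,0,0],[0,0,0],[0,0,0],[0,0,0],[0,0,0],[0,0,0],[0,0,-0.15],[0,0,-0.4],[0,0,-0.7],[0,0,-1.0],[0,0,-1.3],[0,0,-1.6],[0,0,-1.8],[0,0,-1.9],[0,0,-1.9]],"twist":[[0,0,0],[0,0,0],[0,0,0],[0,0,0],[0,0,0],[0,0,0],[0,0,0],[0,0,0],[0,0,0],[0,0,0],[0,0,0],[0,0,0],[0,0,0],[0,0,0],[0,0,0],[0,0,0],[0,0,0],[0,0,0]]}'
python3 - <<'E'
from h import *
need([573.5,147.7,150],5.5)
c=read_camera("scene");crop(c,250,110,140,150,4,"s8.png")
c=read_camera("wrist");cv2.imwrite("pics/w8.png",c["frame"])
E
```

```text
time_s: 19.65
position: [476.7, 146.6, 54.9]
ee_rot: [-3.138, -0.15, -0.0]
ft_force: [0.3, -0.3, -2.5]
finger_gap: 53.2
time_s: 21.45
position: [477.2, 146.7, 150.8]
ee_rot: [-3.138, -0.151, -0.003]
ft_force: [-0.1, 0.0, -0.2]
finger_gap: 84.9
now 21.45 [477.2 146.7 150.8] slide [1.92, 0.164, 0.019] twist [0.0, -0.0018, -0.0001] F [-0.09  0.01 -0.24] gap 84.9
```

View pics/w8.png

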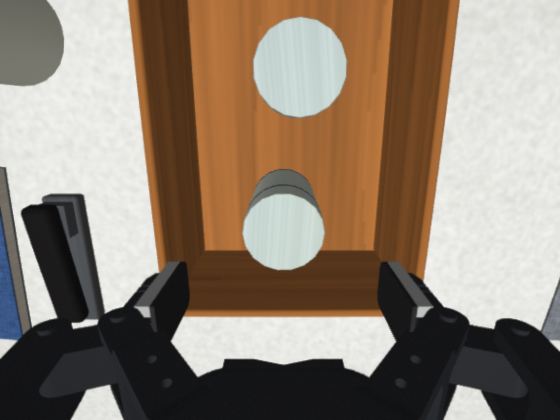

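View pics/s8.png

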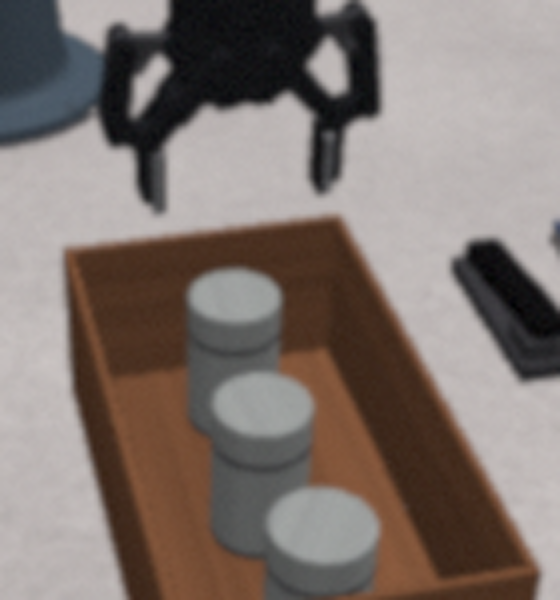

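The near tin stands upright, at crop (235,300). Now the middle tin.

```bash
python3 -m handwheel '{"hand":[85,85,85,85,85,85,85,85,85,85,85,85,85,85,85,85,85,85,85,85],"slide":[[0.4,0.03,0],[0.9,0.08,0],[1.4,0.12,0],[1.75,0.15,0],[1.92,0.16,0],[1.92,0.16,0],[1.92,0.16,0],[1.92,0.16,0.1],[1.92,0.16,0.3],[1.92,0.16,0.5],[1.92,0.16,0.7],[1.92,0.16,0.9],[1.92,0.16,1.1],[1.92,0.16,1.3],[1.92,0.16,1.5],[1.92,0.16,1.65],[1.92,0.16,1.8],[1.92,0.16,1.88],[1.92,0.16,1.92],[1.92,0.16,1.92]],"twist":[[0,0,0],[0,0,0],[0,0,0],[0,0,0],[0,0,0],[0,0,0],[0,0,0],[0,0,0],[0,0,0],[0,0,0],[0,0,0],[0,0,0],[0,0,0],[0,0,0],[0,0,0],[0,0,0],[0,0,0],[0,0,0],[0,0,0],[0,0,0]]}'
python3 - <<'E'
from h import *
need([573.5,147.7,54.5],5.5)
c=read_camera("wrist");cv2.imwrite("pics/w9.png",c["frame"])
E
```

```text
time_s: 23.55
position: [573.0, 147.8, 53.7]
ee_rot: [-3.138, -0.15, 0.0]
ft_force: [1.0, -0.2, 0.9]
finger_gap: 85.2
now 23.55 [573.  147.8  53.7] slide [0.009, 0.003, -0.016] twist [-0.0, 0.0, -0.0002] F [ 0.96 -0.17  0.92] gap 85.2
```

View pics/w9.png

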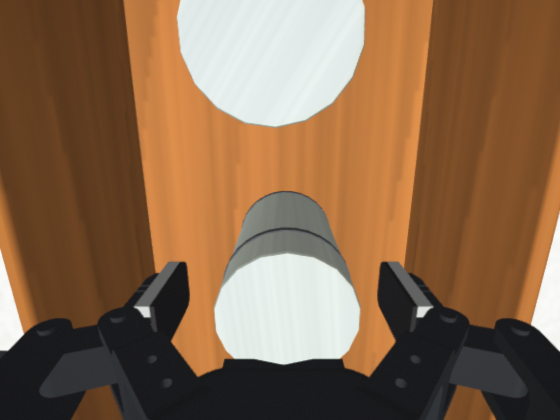

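Middle tin is centred between the jaws, at (287,310). I'll close and lift 25 mm.

```bash
python3 -m handwheel '{"hand":[70,60,50,45,40,40,40,40,40,40],"slide":[[0,0,0],[0,0,0],[0,0,0],[0,0,0],[0,0,0],[0,0,0],[0,0,0],[0,0,0],[0,0,0],[0,0,0]],"twist":[[0,0,0],[0,0,0],[0,0,0],[0,0,0],[0,0,0],[0,0,0],[0,0,0],[0,0,0],[0,0,0],[0,0,0]]}' && python3 -m handwheel '{"hand":[40,40,40,40,40,40,40,40,40,40,40,40],"slide":[[0,0,-0.05],[0,0,-0.1],[0,0,-0.2],[0,0,-0.3],[0,0,-0.4],[0,0,-0.5],[0,0,-0.5],[0,0,-0.5],[0,0,-0.5],[0,0,-0.5],[0,0,-0.5],[0,0,-0.5]],"twist":[[0,0,0],[0,0,0],[0,0,0],[0,0,0],[0,0,0],[0,0,0],[0,0,0],[0,0,0],[0,0,0],[0,0,0],[0,0,0],[0,0,0]]}'
python3 - <<'E'
from h import *
F=[];T=[]
for i in range(8):
    o=get_obs();F.append(o["ft_force"]);read_camera("top")
print(np.mean(F,0).round(2),np.std(F,0).round(2),o["finger_gap"],o["time_s"],o["position"])
E
```

```text
time_s: 24.6
position: [573.5, 147.6, 54.5]
ee_rot: [3.138, 0.151, 0.001]
ft_force: [-1.5, -3.0, 5.6]
finger_gap: 53.0
time_s: 25.8
position: [572.9, 147.8, 78.6]
ee_rot: [3.138, 0.15, -0.0]
ft_force: [0.1, -0.0, -5.4]
finger_gap: 52.9
[ 0.17  0.07 -5.23] [0.45 0.17 0.38] 53.26555614353716 26.15 [572.98898993 147.84381124  78.79786154]
```

It weighs 5.2 N (about 530 g). That falls in the full range and is far above the light range's top of 2.5 N, so this is the full tin, and the third can be left where it is. I'll lift straight up 210 mm.

```bash
python3 -m handwheel '{"hand":[40,40,40,40,40,40,40,40,40,40,40,40,40,40,40,40,40,40,40,40],"slide":[[0,0,-0.1],[0,0,-0.25],[0,0,-0.45],[0,0,-0.7],[0,0,-1.0],[0,0,-1.3],[0,0,-1.6],[0,0,-1.9],[0,0,-2.2],[0,0,-2.5],[0,0,-2.8],[0,0,-3.1],[0,0,-3.4],[0,0,-3.65],[0,0,-3.85],[0,0,-4.0],[0,0,-4.1],[0,0,-4.17],[0,0,-4.2],[0,0,-4.2]],"twist":[[0,0,0],[0,0,0],[0,0,0],[0,0,0],[0,0,0],[0,0,0],[0,0,0],[0,0,0],[0,0,0],[0,0,0],[0,0,0],[0,0,0],[0,0,0],[0,0,0],[0,0,0],[0,0,0],[0,0,0],[0,0,0],[0,0,0],[0,0,0]]}'
python3 -m handwheel '{"hand":[40,40,40,40,40],"slide":[[0,0,0],[0,0,0],[0,0,0],[0,0,0],[0,0,0]],"twist":[[0,0,0],[0,0,0],[0,0,0],[0,0,0],[0,0,0]]}'
python3 - <<'E'
from h import *
c=read_camera("scene");cv2.imwrite("pics/s10.png",c["frame"])
c=read_camera("wrist");cv2.imwrite("pics/w10.png",c["frame"])
o=get_obs();print(o["ft_force"],o["finger_gap"],o["joint_velocities"].round(4),o["time_s"])
E
```

```text
time_s: 28.2
position: [572.9, 147.8, 288.6]
ee_rot: [3.138, 0.15, -0.001]
ft_force: [0.9, 1.0, -5.2]
finger_gap: 52.9
time_s: 28.7
position: [573.0, 147.8, 288.7]
ee_rot: [-3.138, -0.15, 0.0]
ft_force: [-0.7, 1.0, -5.4]
finger_gap: 52.7
[-0.89825955  0.23544113 -5.22319765] 52.76184510879762 [-0.0026 -0.      0.0018 -0.0017 -0.     -0.0008] 28.8
```

View pics/s10.png

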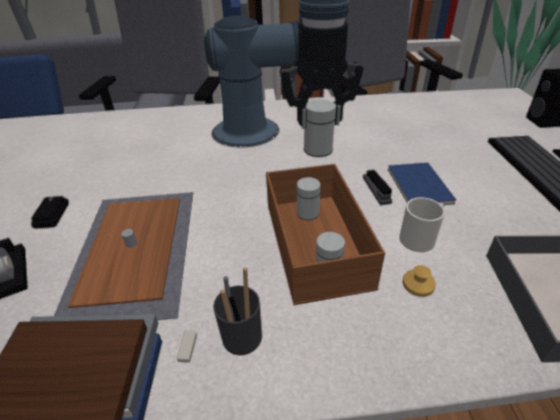

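View pics/w10.png

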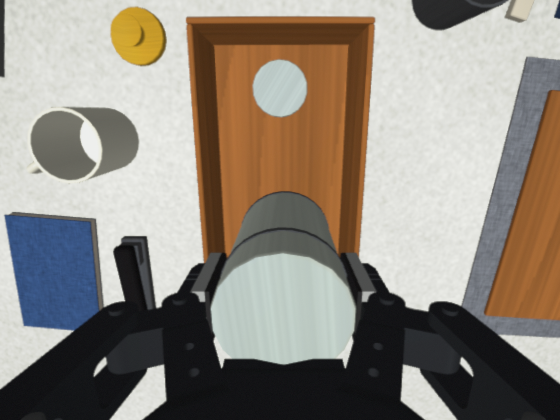

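The tin is held upright at scene (320,128). The two other tins stand upright in the box at (309,197) and (330,247), and the lid lies centred on the pad with its knob at (128,237). No bystander has moved. I'll hand it in.

```bash
python3 -c "
from cell import *
print(sign_off())"
```

```text
the job is handed in; nothing more can be done
None
```

I moved the lid onto the pad and found the full tin in the middle place. I handed the job in at about 29 s with that tin held upright; sign-off gave no verdict.

- **Lid:** it lies flat, knob up and let go, with its centre about 2–3 mm from the pad's centre.
- **Tins:** the near tin weighed 1.7 N, so I set it back upright on the box floor. The middle tin weighed 5.2 N (about 530 g), which is well inside the full range and above the light range's top of about 2.5 N. I did not heft the far tin. It was left untouched, and that it is light is inferred from only one tin being full.
- **Final hold:** the underside is about 24 cm above the desk, worked out from the lift height. The tin is gripped at a gap of 52.8 mm, the arm is still and the load reads a steady 5.2 N. In the last pictures it hangs clear of everything, and none of the other things looks moved.

No check failed. The scene and top cameras differed by up to about 4 mm on the tin positions, so I aimed at the average.

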